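# Find the jar that hides the pestle

### The arm

A 6-joint arm with a two-finger parallel gripper is mounted at the origin on the work surface. World frame = base frame: x ahead of the robot, y to its left, z up, the work surface at z = 0. Lengths are in mm, angles in rad, forces in N, time in s.
With the tool pointing down it reaches from about 425 to 950 mm from the base axis. Payload 3.5 kg.
Tool frame: the origin (TCP) lies between the finger pads; the fingertips stand 25 mm ahead of it and the grasp point (between the pads) lies 6 mm ahead of it; z points along the fingers, y is the line along which they close (so a half turn about z gives the same grasp; the last joint's range is limited). The gripper opens to 85 mm and grips with 20 to 120 N. Pads are 22 mm wide; open, the fingers measure 114 mm over their backs; the gripper's body (76 mm by 85 mm) begins 54 mm behind the grasp point. The pads swing forward as they close: fully open they stand 13 mm farther back than shut.
Start: joints at [1.074, 0.286, 1.577, -0, 1.279, -0.15], TCP at [229.389, 634.813, 256.325] pointing down, gripper open.
Joint ranges: [-2.77, 2.77], [-0.9, 2.22], [0.21, 2.48], [-1.53, 4.67], [0.24, 2.81], [-2.84, 2.84]. Speed limits (rad/s): [2.79, 2.79, 3.14, 3.14, 3.14, 3.14].

### API

Orientations are given as a 3x3 rotation matrix whose columns are the frame's x, y, z axes.
In Python, from bench import ctrl, cams gives the robot as it stands. The module is installed in compiled form; this text tells all that it offers.
- The arm moves only by the shell command python3 -m pendant 'ROWS' [FORCE]. ROWS is JSON, a list of rows, each an object with "claw": the opening, from 0 (shut) to 1 (fully open); "linear": the shift along the world's x, y, z in units of 1000 mm (1.0 is 1000 mm), a list of three; "turn": the turn, a rotation vector about the world's x, y, z in units of 360 degrees (1.0 is 360 degrees), a list of three. In form: [{"claw": claw, "linear": [tx, ty, tz], "turn": [rx, ry, rz]}, ...]. A call has 1 to 8 rows; each row shifts and turns the commanded pose from where the row before left it; what a row does not reach is not made up. A row lasts 1/12 s, in which the tool goes at most 41.7 mm and 7.16 degrees, less where a joint would pass 70% of its speed; a pose out of reach is approached as far as the arm can. A call with a number of a shift or a turn outside -1 to 1 is refused whole. A call with a gripper value outside its range is refused whole. The fingers move at their own pace and stop on an object; FORCE is the grip in N (left out, the last holds). Time passes only in rows, so rows that do not move let the fingers close. It gives the time, the measured TCP pose, the force, the opening and the grip force at its end, in the units of the state.
- ctrl.get_state(): the state, without advancing time (a new reading comes with each control period).
- cams.snapshot(name): name is "scene" or "top" or "wrist"; returns a dict with "image" (480x640x3 uint8, red, green, blue), "z_map" (480x640 float32, mm along the optical axis (not along the pixel's ray), 0 where there is no reading), "fx", "fy", "cx", "cy" (pixels), "rvec" (rotation vector, rad) and "tvec" (3), from world to camera coordinates, as OpenCV has them; the wrist camera has in their place "hand_eye" (4x4, takes a point from camera to tool coordinates, whose origin is the TCP and whose axes are the flange's). Camera axes: x right, y down, z forward; pixel columns grow to the right and rows downward; lengths in mm; the calibration is good to about 2 mm. A picture is of the moment at which its call begins: read the wrist's pose just before it.
- ctrl.close_job(): hands the job in; it is judged then, once.
The state is a dict: "time": time; "joint_pos": joint angles; "qd": joint speeds; "tau": joint torques, N m; "eef_pos": TCP position; "orientation": TCP orientation; "contact_force": force on the tool from outside, world axes, zero at the start; "moment": the same for the moment, N m; "width": finger opening in mm; "grasp_force": force on a finger pad.
Only numpy, scipy, OpenCV 4.12 (cv2) and the standard library are available. Lean on these libraries where they do the work, as an engineer would, in place of code of your own. Each camera call takes 0.05 s, during which the arm holds its last target. There are 200 camera calls.

### The job

Someone tidied the heavy stone pestle away inside one of the four identical closed jars on the turntable. Find that jar by its weight and set it down gently, upright, inside the blue dish. Leave the other three jars standing on the turntable, do not tip or drop any jar, and leave the egg timer, tea infuser and garlic press base where they are.

Things in the scene. Friction and masses are not known exactly. Their poses are not given: they have to be found in the camera images.
- jar_a: one of four look-alike closed jars, loose on the turntable: white opaque cylinder 54 mm across, green cap 56 mm across (top 26 mm, tight, can be gripped), 115 mm tall in all. Origin at the centre of its underside, z up its axis. An ordinary jar weighs 0.15 to 0.20 kg, the one with the pestle 0.39 to 0.53 kg; which one that is changes from start to start
- jar_b: one of four look-alike closed jars, loose on the turntable: white opaque cylinder 54 mm across, green cap 56 mm across (top 26 mm, tight, can be gripped), 115 mm tall in all. Origin at the centre of its underside, z up its axis. An ordinary jar weighs 0.15 to 0.20 kg, the one with the pestle 0.39 to 0.53 kg; which one that is changes from start to start
- jar_c: one of four look-alike closed jars, loose on the turntable: white opaque cylinder 54 mm across, green cap 56 mm across (top 26 mm, tight, can be gripped), 115 mm tall in all. Origin at the centre of its underside, z up its axis. An ordinary jar weighs 0.15 to 0.20 kg, the one with the pestle 0.39 to 0.53 kg; which one that is changes from start to start
- jar_d: one of four look-alike closed jars, loose on the turntable: white opaque cylinder 54 mm across, green cap 56 mm across (top 26 mm, tight, can be gripped), 115 mm tall in all. Origin at the centre of its underside, z up its axis. An ordinary jar weighs 0.15 to 0.20 kg, the one with the pestle 0.39 to 0.53 kg; which one that is changes from start to start
- susan: round wooden lazy Susan: flat rimless disc 280 mm across, its upper face 33 mm above the work surface, on a fixed steel foot. Origin on its axis at work-surface height. The disc turns about the vertical with a little friction; it need not be turned. Jars stand about 90 mm from the axis, at least 100 mm from centre to centre. It stands left or right, the dish on the other side
- dish: round shallow blue ceramic dish, fixed to the work surface: 126 mm across at the rim, 14 mm tall, inner floor 112 mm across and 5 mm above the work surface. Origin at the centre of its underside
- timer: bystander, loose: yellow and white plastic egg timer, 66 mm across, 68 mm tall; origin at the centre of its underside
- infuser: bystander, loose: stainless tea infuser ball, 50 mm across, on a small foot, with a stub on top, 65 mm tall; origin at the centre of its underside
- press_base: bystander, loose: white ceramic garlic press base, 60 x 75 mm, 44 mm tall; origin at the centre of its underside
- mortar: bystander, fixed: grey stone mortar, 100 mm across, 62 mm tall; origin at the centre of its underside
Not all that is in view belongs to the job. What is shaped like the jar_d but purple is not meant.

How it is judged:
By the outcome, as a careful person would: the job done as asked, in the order asked, and still so for the second after the job is handed in, with the robot touching nothing.
It also fails if it takes over 72 s, if anything falls off the work surface, if the arm or the gripper's body presses on something with over 40 N, if the wrist force passes 120 N, or if a joint passes its speed limit or range.

## Working session

There is one attempt and no reset: what is moved stays moved. The work goes in short steps, Python scripts to look and compute and a shell command to move; the robot and the scene stay as the last step left them, time stands still between calls to the robot, and variables do not carry over. Pictures are saved under pics/ and viewed, at most 10 in all, crops included, and the job is handed in when it is done.

```bash
mkdir -p pics; cat > h.py <<'E'
import numpy as np,cv2
from bench import ctrl,cams
def snap(n,save=None):
    s=cams.snapshot(n)
    if save: cv2.imwrite('pics/'+save,s['image'][:,:,::-1])
    return s
def world(s,u,v):  # depth-based
    R=cv2.Rodrigues(np.array(s['rvec'],float))[0];t=np.array(s['tvec'],float).ravel()
    z=s['z_map'][int(v),int(u)]
    c=np.array([(u-s['cx'])/s['fx'],(v-s['cy'])/s['fy'],1])*z
    return R.T@(c-t)
def ray(s,u,v,h):
    R=cv2.Rodrigues(np.array(s['rvec'],float))[0];t=np.array(s['tvec'],float).ravel()
    o=-R.T@t; d=R.T@np.array([(u-s['cx'])/s['fx'],(v-s['cy'])/s['fy'],1])
    return o+d*(h-o[2])/d[2]
E
python3 - <<'E'
from h import *
a=snap('top','top0.png');b=snap('scene','scene0.png')
print(a['rvec'],a['tvec'],b['rvec'],b['tvec'],a['fx'])
s=ctrl.get_state();print(s)
E
```

```text
[ 2.13713973 -2.13595991  0.15705845] [ 11.35306331 559.27046914 856.67810393] [ 0.67538806  2.6018631  -1.18273456] [ 473.493915   -133.40753835 1286.55315773] 540.2435746932641
{'time': 0.1, 'joint_pos': array([ 1.07397172e+00,  2.87138719e-01,  1.57804197e+00, -9.68358921e-06,
        1.27858475e+00, -1.50006492e-01]), 'qd': array([ 0.00257851, -0.00083477, -0.00159069, -0.00058103,  0.00012034,
        0.00211587]), 'tau': array([ 9.53725139e-04, -4.07295728e+01, -2.93699437e+01, -1.52204693e-04,
        3.42012318e-03, -1.26374619e-05]), 'eef_pos': array([229.15458411, 634.33635201, 255.03817343]), 'orientation': array([[-9.40459807e-01,  3.39903361e-01, -1.02747596e-03],
       [ 3.39904768e-01,  9.40457912e-01, -1.91451517e-03],
       [ 3.15547753e-04, -2.14976855e-03, -9.99997639e-01]]), 'contact_force': array([ 0.22016823, -0.0955649 ,  0.65461654]), 'moment': array([ 0.05911465, -0.0370868 ,  0.03179026]), 'grasp_force': 0.0, 'width': 85.27645588455836}
```

View pics/top0.png

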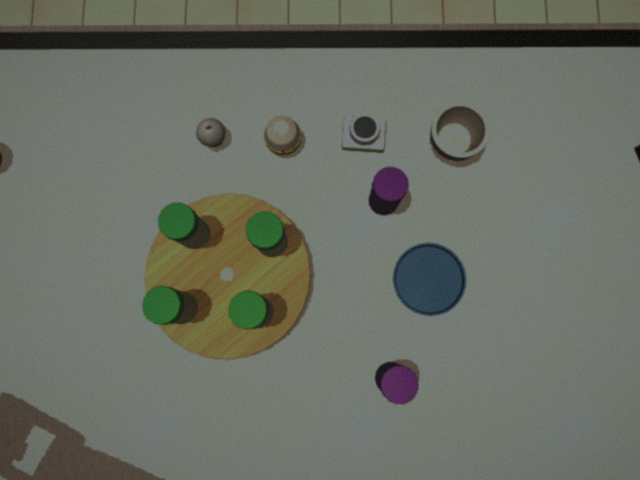

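View pics/scene0.png

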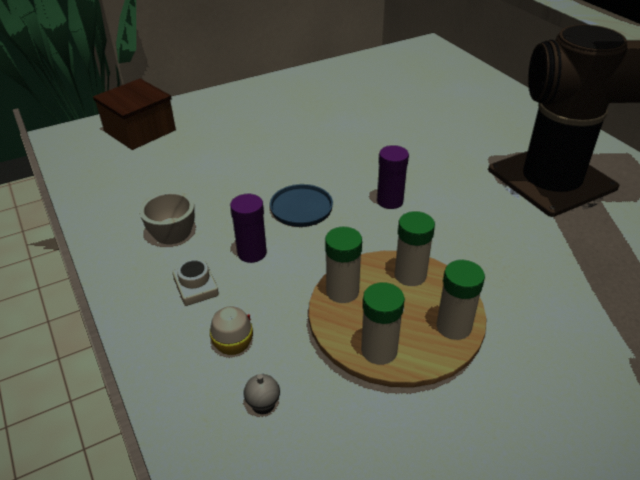

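The top view shows four green-capped jars at (178,221), (265,231), (162,305) and (248,310), with the dish at (429,279). The purple ones at (390,185) and (399,384) are decoys. The arm's shadow is clear of the jars. Next I measure cap tops, the dish and the purple cylinders from both views.

```bash
cat > meas.py <<'E'
from h import *
def pts(s):
    R=cv2.Rodrigues(np.array(s['rvec'],float))[0];t=np.array(s['tvec'],float).ravel()
    v,u=np.mgrid[:480,:640];z=s['z_map']
    c=np.stack([(u-s['cx'])/s['fx']*z,(v-s['cy'])/s['fy']*z,z],-1)
    return (c-t)@R
def blobs(s,lo,hi,amin=150):
    hsv=cv2.cvtColor(s['image'],cv2.COLOR_RGB2HSV)
    m=cv2.inRange(hsv,lo,hi);m=cv2.morphologyEx(m,cv2.MORPH_OPEN,np.ones((3,3)))
    n,l,st,c=cv2.connectedComponentsWithStats(m)
    return [(l==i) for i in range(1,n) if st[i,4]>amin]
if __name__=='__main__':
    for n in('top','scene'):
        s=snap(n);P=pts(s)
        for nm,lo,hi in(('green',(45,100,50),(75,255,255)),('purple',(135,80,40),(165,255,255)),('blue',(95,80,50),(125,255,255))):
            for m in blobs(s,lo,hi):
                ok=m&(s['z_map']>0); zt=np.percentile(P[ok][:,2],90)
                top=ok&(abs(P[...,2]-zt)<4)
                q=P[top]; 
                vv,uu=np.nonzero(top)
                (x,y),r=cv2.minEnclosingCircle(np.c_[uu,vv].astype(np.float32))
                (wx,wy),wr=cv2.minEnclosingCircle(q[:,:2].astype(np.float32))
                print(n,nm,'px',round(x),round(y),'z',round(zt,1),'mean',q.mean(0).round(1),'circ',round(wx,1),round(wy,1),'r',round(wr,1),'ray',ray(s,uu.mean(),vv.mean(),zt).round(1)[:2])
        if n=='top':
            for k,(u,v) in dict(timer=(282,132),inf=(211,131),press=(364,128),mortar=(459,133),disc=(227,274),disc2=(200,340),disc3=(230,205),dishfloor=(429,279),table=(330,330)).items(): print(k,P[v,u].round(1))
E
python3 meas.py
```

```text
top green px 176 220 z 149.1 mean [578.3 228.5 147.5] circ 578.7 228.7 r 27.8 ray [577.9 228. ]
top green px 264 229 z 148.8 mean [564.7  97.7 147.3] circ 564.7 98.2 r 27.6 ray [564.4  97.5]
top green px 161 304 z 149.1 mean [454.1 245.4 147.5] circ 454.3 245.3 r 27.5 ray [454.  244.9]
top green px 248 310 z 148.9 mean [447.3 120.1 147.4] circ 447.5 120.2 r 27.9 ray [447.2 119.9]
top purple px 390 184 z 115.9 mean [643.3 -94.1 114.3] circ 643.5 -94.5 r 27.3 ray [642.8 -93.9]
top purple px 400 384 z 115.9 mean [ 339.3 -101.3  114.3] circ 339.3 -101.6 r 27.6 ray [ 339.4 -101.1]
top blue px 428 280 z 6.7 mean [ 503.8 -168.6    4.8] circ 503.7 -167.7 r 59.3 ray [ 503.5 -168.2]
timer [746.2  80.7  65.4]
inf [753.1 203.3  52.5]
press [761.2 -58.6  43.9]
mortar [ 763.8 -229.7   12. ]
disc [509.8 172.4  33.5]
disc2 [400.9 214.2  31.4]
disc3 [628.4 171.   31.8]
dishfloor [ 5.046e+02 -1.711e+02 -1.000e-01]
table [417.4   0.   -0.5]
scene green px 8 10 z 210.3 mean [ 882.4 -952.9  210.2] circ 880.0 -949.6 r 17.7 ray [ 882.4 -952.7]
scene green px 46 2 z 187.3 mean [  786.7 -1021.9   187.4] circ
[... 240 characters left out ...]
1.2 -992.2]
scene green px 416 222 z 150.7 mean [448.7 122.2 149.4] circ 448.4 121.4 r 27.8 ray [449.8 123.6]
scene green px 344 239 z 150.5 mean [566.1  99.6 149.2] circ 565.7 98.1 r 28.3 ray [567. 101.]
scene green px 464 274 z 150.7 mean [455.5 247.4 149.3] circ 455.7 247.0 r 27.9 ray [456.7 248.5]
scene green px 384 296 z 150.5 mean [579.9 230.5 149.2] circ 579.4 229.8 r 27.8 ray [580.7 231.6]
scene purple px 394 154 z 118.1 mean [340.  -99.4 116.7] circ 339.1 -100.4 r 28.4 ray [341.4 -97.5]
scene purple px 246 205 z 117.5 mean [644.4 -92.3 116.1] circ 643.5 -93.5 r 27.9 ray [645.1 -90.4]
scene blue px 300 207 z 9.3 mean [ 502.3 -172.8    7. ] circ 504.0 -169.1 r 59.9 ray [ 503.8 -169.8]
```

```bash
python3 -m pendant '[{"claw":1,"linear":[0.0188,-0.0324,0],"turn":[0,0,0]},{"claw":1,"linear":[0.0188,-0.0324,0],"turn":[0,0,0]},{"claw":1,"linear":[0.0188,-0.0324,0],"turn":[0,0,0]},{"claw":1,"linear":[0.0188,-0.0324,0],"turn":[0,0,0]},{"claw":1,"linear":[0.0188,-0.0324,0],"turn":[0,0,0]},{"claw":1,"linear":[0.0188,-0.0324,0],"turn":[0,0,0]}]' 50
python3 -m pendant '[{"claw":1,"linear":[0.0188,-0.0324,0],"turn":[0,0,0]},{"claw":1,"linear":[0.0188,-0.0324,0],"turn":[0,0,0]},{"claw":1,"linear":[0.0188,-0.0324,0],"turn":[0,0,0]},{"claw":1,"linear":[0.0188,-0.0324,0],"turn":[0,0,0]},{"claw":1,"linear":[0.0188,-0.0324,0],"turn":[0,0,0]},{"claw":1,"linear":[0.0188,-0.0324,0],"turn":[0,0,0]},{"claw":1,"linear":[0,0,0],"turn":[0,0,0]},{"claw":1,"linear":[0,0,0],"turn":[0,0,0]}]'
python3 - <<'E'
from h import *
s=ctrl.get_state();print(s['joint_pos'])
w=snap('wrist','wrist0.png')
E
```

```text
time: 0.7
eef_pos: [342.6, 438.8, 256.1]
orientation: [[-0.941, 0.339, -0.0], [0.339, 0.941, -0.0], [-0.0, -0.0, -1.0]]
contact_force: [1.2, -1.0, -1.0]
width: 85.4
grasp_force: 0.0
time: 1.37
eef_pos: [455.7, 244.5, 256.2]
orientation: [[-0.939, 0.344, -0.0], [0.344, 0.939, 0.0], [0.0, 0.0, -1.0]]
contact_force: [-0.2, 0.3, -0.4]
width: 85.5
grasp_force: 0.0
[ 2.95987838e-01 -6.52239543e-02  1.96007596e+00  3.59391151e-04
  1.24696411e+00 -9.24061916e-01]
```

View pics/wrist0.png

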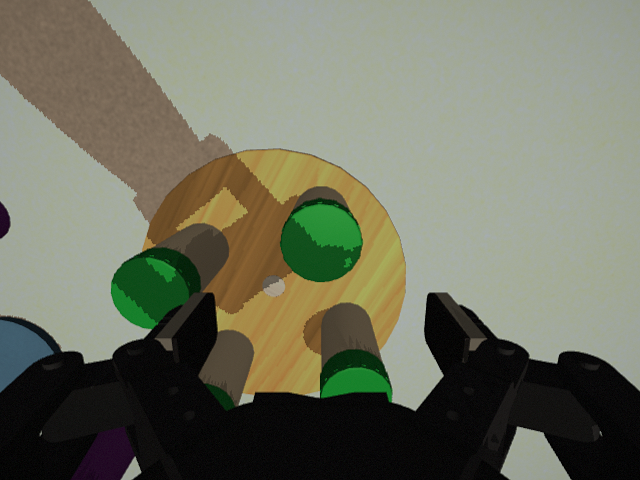

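The wrist view shows caps at (321,240), (150,288) and (356,385), plus one half hidden at (215,395). I'll check the calibration by projecting my measured cap tops into this view.

```bash
python3 - <<'E'
from h import *
s=ctrl.get_state();w=snap('wrist')
R=np.array(s['orientation']);p=np.array(s['eef_pos']);H=np.array(w['hand_eye'])
print(p,s['contact_force'],H.round(2).tolist())
for k,q in dict(A=(579,229,148),B=(565,98,148),C=(455,246,148),D=(447.5,120.5,148)).items():
    t=R.T@(np.array(q)-p); c=H[:3,:3].T@(t-H[:3,3]); print(k,(w['fx']*c[0]/c[2]+w['cx']).round(),(w['fy']*c[1]/c[2]+w['cy']).round())
from meas import blobs
for m in blobs(w,(45,100,40),(75,255,255)):
    v,u=np.nonzero(m);print(u.min(),u.max(),v.min(),v.max())
E
```

```text
[455.03197317 245.62780737 256.19371211] [ 0.22212342 -0.12019093  0.18138617] [[0.0, -0.97, -0.26, 65.01], [1.0, 0.0, 0.0, 0.24], [0.0, -0.26, 0.97, -117.68], [0.0, 0.0, 0.0, 1.0]]
A 355.0 399.0
B 192.0 433.0
C 320.0 245.0
D 149.0 294.0
279 361 201 282
110 187 249 329
319 390 351 398
209 232 386 408
```

Calibration agrees: jar C is predicted at (320,245) and seen at (320,243). Descend, grip and lift slightly.

```bash
python3 -m pendant '[{"claw":1,"linear":[0,0,-0.03],"turn":[0,0,0]},{"claw":1,"linear":[0,0,-0.035],"turn":[0,0,0]},{"claw":1,"linear":[0,0,-0.03],"turn":[0,0,0]},{"claw":1,"linear":[0,0,-0.022],"turn":[0,0,0]},{"claw":1,"linear":[0,0,0],"turn":[0,0,0]},{"claw":0,"linear":[0,0,0],"turn":[0,0,0]},{"claw":0,"linear":[0,0,0],"turn":[0,0,0]},{"claw":0,"linear":[0,0,0],"turn":[0,0,0]}]' 50
python3 -m pendant '[{"claw":0,"linear":[0,0,0],"turn":[0,0,0]},{"claw":0,"linear":[0,0,0],"turn":[0,0,0]},{"claw":0,"linear":[0,0,0],"turn":[0,0,0]},{"claw":0,"linear":[0,0,0],"turn":[0,0,0]}]'
```

```text
time: 2.13
eef_pos: [456.3, 246.9, 142.0]
orientation: [[-0.941, 0.339, 0.004], [0.339, 0.941, 0.001], [-0.004, 0.002, -1.0]]
contact_force: [0.8, 0.2, -1.5]
width: 54.5
grasp_force: 53.0
time: 2.47
eef_pos: [456.5, 246.7, 141.9]
orientation: [[-0.94, 0.34, 0.004], [0.34, 0.94, 0.002], [-0.003, 0.003, -1.0]]
contact_force: [-1.8, 0.1, 5.8]
width: 54.7
grasp_force: 53.8
```

```bash
python3 -m pendant '[{"claw":0,"linear":[0,0,0.004],"turn":[0,0,0]},{"claw":0,"linear":[0,0,0.008],"turn":[0,0,0]},{"claw":0,"linear":[0,0,0.008],"turn":[0,0,0]},{"claw":0,"linear":[0,0,0],"turn":[0,0,0]},{"claw":0,"linear":[0,0,0],"turn":[0,0,0]},{"claw":0,"linear":[0,0,0],"turn":[0,0,0]}]'
for i in 1 2 3 4; do python3 -m pendant '[{"claw":0,"linear":[0,0,0],"turn":[0,0,0]}]' | grep -E "contact|eef|width"; done
```

```text
time: 2.97
eef_pos: [454.7, 245.9, 159.0]
orientation: [[-0.94, 0.34, -0.001], [0.34, 0.94, -0.0], [0.001, -0.0, -1.0]]
contact_force: [-1.1, -0.7, -4.4]
width: 54.6
grasp_force: 53.8
eef_pos: [454.5, 245.8, 158.7]
contact_force: [-0.2, -0.3, -5.2]
width: 54.5
eef_pos: [454.6, 245.9, 158.7]
contact_force: [-0.4, 0.2, -4.5]
width: 54.6
eef_pos: [454.7, 245.9, 158.9]
contact_force: [0.1, -0.3, -5.4]
width: 54.9
eef_pos: [454.8, 246.0, 159.0]
contact_force: [-0.4, -0.0, -4.3]
width: 54.6
```

Jar C's reading went from about 0 N empty to about −4.8 N lifted, so roughly 0.49 kg. That is in the pestle band and well above the ordinary 1.5–2 N. I'll lift it above the other jars and carry it to the dish.

```bash
python3 -m pendant '[{"claw":0,"linear":[0,0,0.01],"turn":[0,0,0]},{"claw":0,"linear":[0,0,0.02],"turn":[0,0,0]},{"claw":0,"linear":[0,0,0.03],"turn":[0,0,0]},{"claw":0,"linear":[0,0,0.03],"turn":[0,0,0]},{"claw":0,"linear":[0,0,0.02],"turn":[0,0,0]},{"claw":0,"linear":[0,0,0.015],"turn":[0,0,0]},{"claw":0,"linear":[0,0,0],"turn":[0,0,0]},{"claw":0,"linear":[0.001,-0.01,0],"turn":[0,0,0]}]'
python3 -m pendant '[{"claw":0,"linear":[0.0024,-0.02,0],"turn":[0,0,0]},{"claw":0,"linear":[0.0036,-0.03,0],"turn":[0,0,0]},{"claw":0,"linear":[0.0036,-0.03,0],"turn":[0,0,0]},{"claw":0,"linear":[0.0036,-0.03,0],"turn":[0,0,0]},{"claw":0,"linear":[0.0036,-0.03,0],"turn":[0,0,0]},{"claw":0,"linear":[0.0036,-0.03,0],"turn":[0,0,0]},{"claw":0,"linear":[0.0036,-0.03,0],"turn":[0,0,0]},{"claw":0,"linear":[0.0036,-0.03,0],"turn":[0,0,0]}]'
python3 -m pendant '[{"claw":0,"linear":[0.0036,-0.03,0],"turn":[0,0,0]},{"claw":0,"linear":[0.0036,-0.03,0],"turn":[0,0,0]},{"claw":0,"linear":[0.0036,-0.03,0],"turn":[0,0,0]},{"claw":0,"linear":[0.0036,-0.03,0],"turn":[0,0,0]},{"claw":0,"linear":[0.0036,-0.03,0],"turn":[0,0,0]},{"claw":0,"linear":[0.0024,-0.02,0],"turn":[0,0,0]},{"claw":0,"linear":[0.0004,-0.004,0],"turn":[0,0,0]},{"claw":0,"linear":[0,0,0],"turn":[0,0,0]}]'
python3 -m pendant '[{"claw":0,"linear":[0,0,0],"turn":[0,0,0]},{"claw":0,"linear":[0,0,0],"turn":[0,0,0]},{"claw":0,"linear":[0,0,0],"turn":[0,0,0]}]'
python3 - <<'E'
from h import *
s=snap('scene','scene1.png')
E
```

```text
time: 3.97
eef_pos: [456.2, 236.9, 285.6]
orientation: [[-0.941, 0.338, 0.003], [0.338, 0.941, 0.002], [-0.002, 0.003, -1.0]]
contact_force: [1.6, -0.5, -4.9]
width: 54.5
grasp_force: 54.7
time: 4.63
eef_pos: [482.2, 4.1, 282.0]
orientation: [[-0.94, 0.34, -0.004], [0.34, 0.94, 0.0], [0.004, -0.001, -1.0]]
contact_force: [0.2, -0.1, -4.2]
width: 54.7
grasp_force: 55.7
time: 5.3
eef_pos: [503.2, -169.3, 282.1]
orientation: [[-0.939, 0.343, -0.004], [0.343, 0.94, 0.002], [0.004, 0.001, -1.0]]
contact_force: [-0.5, 0.9, -5.2]
width: 54.3
grasp_force: 55.9
time: 5.55
eef_pos: [504.1, -166.8, 283.8]
orientation: [[-0.941, 0.339, -0.001], [0.339, 0.941, 0.001], [0.001, 0.0, -1.0]]
contact_force: [-0.2, 0.7, -5.7]
width: 54.9
grasp_force: 55.9
```

View pics/scene1.png

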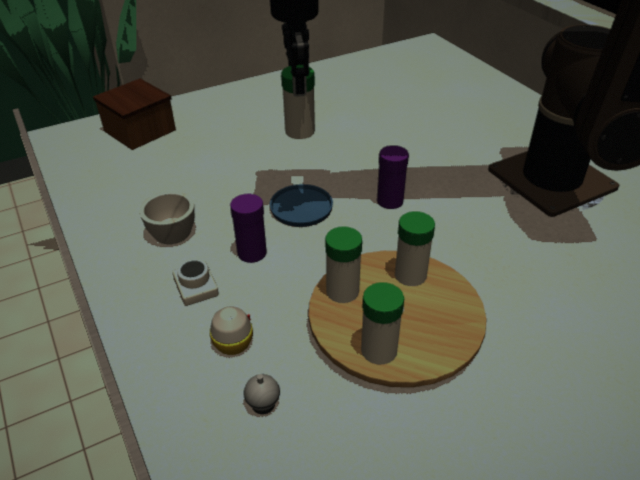

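The jar hangs upright at (299,105) over the dish at (301,205), and the other three still stand. Lowering quickly at first, then in small steps.

```bash
python3 -m pendant '[{"claw":0,"linear":[0,-0.001,-0.01],"turn":[0,0,0]},{"claw":0,"linear":[0,0,-0.025],"turn":[0,0,0]},{"claw":0,"linear":[0,0,-0.03],"turn":[0,0,0]},{"claw":0,"linear":[0,0,-0.03],"turn":[0,0,0]},{"claw":0,"linear":[0,0,-0.025],"turn":[0,0,0]},{"claw":0,"linear":[0,0,-0.015],"turn":[0,0,0]},{"claw":0,"linear":[0,0,-0.01],"turn":[0,0,0]},{"claw":0,"linear":[0,0,-0.005],"turn":[0,0,0]}]'
python3 -m pendant '[{"claw":0,"linear":[0,0,0],"turn":[0,0,0]},{"claw":0,"linear":[0,0,0],"turn":[0,0,0]},{"claw":0,"linear":[0,0,0],"turn":[0,0,0]},{"claw":0,"linear":[0,0,0],"turn":[0,0,0]}]'
python3 - <<'E'
from h import *
s=snap('scene')
cv2.imwrite('pics/crop2.png',cv2.resize(s['image'][100:240,220:400,::-1],None,fx=4,fy=4))
E
```

```text
time: 6.27
eef_pos: [503.5, -168.1, 132.2]
orientation: [[-0.941, 0.339, -0.003], [0.339, 0.941, 0.002], [0.003, 0.0, -1.0]]
contact_force: [0.6, 0.0, -5.5]
width: 54.5
grasp_force: 56.1
time: 6.6
eef_pos: [505.4, -169.5, 136.0]
orientation: [[-0.94, 0.34, 0.003], [0.34, 0.94, -0.002], [-0.003, -0.001, -1.0]]
contact_force: [0.4, -0.3, -4.9]
width: 54.4
grasp_force: 56.1
```

View pics/crop2.png

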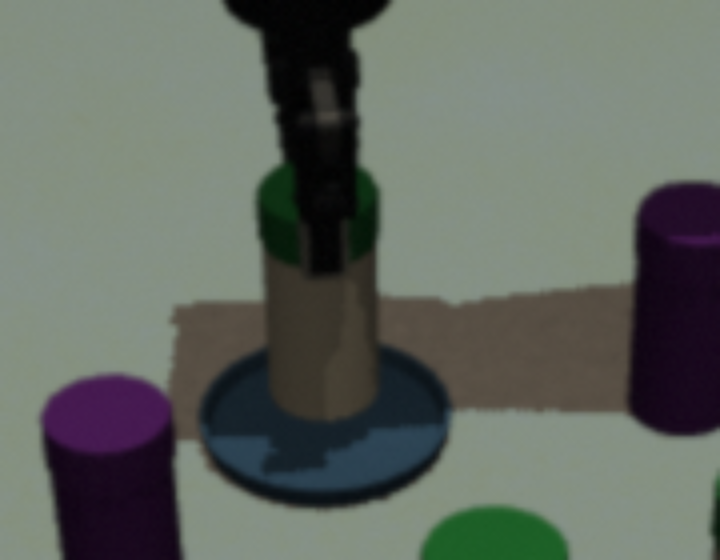

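The jar hangs centred over the dish, its bottom edge at crop (322,415), still about 20 mm above the floor. Slow descent, watching the force.

```bash
python3 -m pendant '[{"claw":0,"linear":[0,0,-0.004],"turn":[0,0,0]},{"claw":0,"linear":[0,0,-0.004],"turn":[0,0,0]},{"claw":0,"linear":[0,0,-0.003],"turn":[0,0,0]},{"claw":0,"linear":[0,0,-0.002],"turn":[0,0,0]},{"claw":0,"linear":[0,0,-0.001],"turn":[0,0,0]},{"claw":0,"linear":[0,0,0],"turn":[0,0,0]},{"claw":0,"linear":[0,0,0],"turn":[0,0,0]}]' | grep -E "eef|contact"
for i in 1 2 3 4; do python3 -m pendant '[{"claw":0,"linear":[0,0,-0.001],"turn":[0,0,0]},{"claw":0,"linear":[0,0,0],"turn":[0,0,0]}]' | grep -E "eef|contact"; done
```

```text
eef_pos: [504.4, -169.0, 120.2]
contact_force: [0.2, -0.4, -4.7]
eef_pos: [504.5, -169.0, 119.3]
contact_force: [-0.6, -0.2, -4.7]
eef_pos: [504.3, -169.0, 118.2]
contact_force: [-0.0, -0.3, -4.5]
eef_pos: [504.3, -168.9, 117.1]
contact_force: [0.1, 0.3, -5.5]
eef_pos: [504.3, -168.9, 116.1]
contact_force: [-0.3, 0.4, -4.7]
```

```bash
for i in 1 2 3 4; do python3 -m pendant '[{"claw":0,"linear":[0,0,-0.001],"turn":[0,0,0]},{"claw":0,"linear":[0,0,0],"turn":[0,0,0]}]' | grep -E "eef|contact"; done
```

```text
eef_pos: [504.3, -168.9, 115.1]
contact_force: [0.1, 0.3, -5.3]
eef_pos: [504.4, -169.0, 114.2]
contact_force: [-0.6, -0.1, -4.9]
eef_pos: [504.8, -169.2, 114.1]
contact_force: [-1.2, -0.3, -0.4]
eef_pos: [505.1, -169.3, 114.1]
contact_force: [-2.6, -0.2, 5.6]
```

Contact came at TCP z 114.1, as expected. Ease off 1 mm, open and retreat.

```bash
python3 -m pendant '[{"claw":0,"linear":[0,0,0.001],"turn":[0,0,0]},{"claw":0,"linear":[0,0,0],"turn":[0,0,0]},{"claw":0.75,"linear":[0,0,0],"turn":[0,0,0]},{"claw":0.85,"linear":[0,0,0],"turn":[0,0,0]},{"claw":1,"linear":[0,0,0],"turn":[0,0,0]},{"claw":1,"linear":[0,0,0],"turn":[0,0,0]},{"claw":1,"linear":[0,0,0],"turn":[0,0,0]},{"claw":1,"linear":[0,0,0],"turn":[0,0,0]}]' 20
python3 -m pendant '[{"claw":1,"linear":[0,0,0.01],"turn":[0,0,0]},{"claw":1,"linear":[0,0,0.02],"turn":[0,0,0]},{"claw":1,"linear":[0,0,0.03],"turn":[0,0,0]},{"claw":1,"linear":[0,0,0.03],"turn":[0,0,0]},{"claw":1,"linear":[0,0,0.03],"turn":[0,0,0]},{"claw":1,"linear":[0,0,0.02],"turn":[0,0,0]},{"claw":1,"linear":[0,0,0],"turn":[0,0,0]},{"claw":1,"linear":[0,0,0],"turn":[0,0,0]}]'
python3 - <<'E'
from h import *
s=snap('scene','scene3.png');print(ctrl.get_state()['contact_force'])
E
python3 meas.py | grep -E "scene (green|blue)"
```

```text
time: 9.23
eef_pos: [504.5, -169.0, 113.3]
orientation: [[-0.94, 0.34, 0.0], [0.34, 0.94, -0.0], [-0.0, -0.0, -1.0]]
contact_force: [-1.2, -0.5, 0.7]
width: 85.7
grasp_force: 0.0
time: 9.9
eef_pos: [505.1, -169.3, 255.5]
orientation: [[-0.94, 0.34, 0.004], [0.34, 0.94, -0.002], [-0.004, -0.001, -1.0]]
contact_force: [0.1, -0.0, -0.8]
width: 85.3
grasp_force: 0.0
[ 0.38290604  0.10231839 -0.11868522]
scene green px 24 8 z 198.7 mean [ 859.9 -969.2  198.4] circ 839.6 -981.1 r 70.5 ray [ 860.7 -967.8]
scene green px 72 5 z 90.0 mean [  699.2 -1262.8    89.6] circ 701.8 -1263.7 r 19.6 ray [  699.3 -1261.6]
scene green px 129 8 z 148.5 mean [ 590.1 -990.5  148.7] circ 590.1 -992.4 r 17.9 ray [ 590.  -991.1]
scene green px 416 222 z 150.8 mean [448.7 122.5 149.4] circ 447.7 121.1 r 27.8 ray [449.9 124. ]
scene green px 344 238 z 150.7 mean [566.   99.5 149.2] circ 565.0 98.6 r 27.9 ray [566.9 101. ]
scene green px 383 298 z 150.6 mean [580.2 230.4 149.2] circ 579.3 230.0 r 28.3 ray [581.  231.5]
scene blue px 301 206 z 15.3 mean [ 518.7 -127.2   15.3] circ 508.5 -159.6 r 59.1 ray [ 518.9 -127.1]
```

View pics/scene3.png

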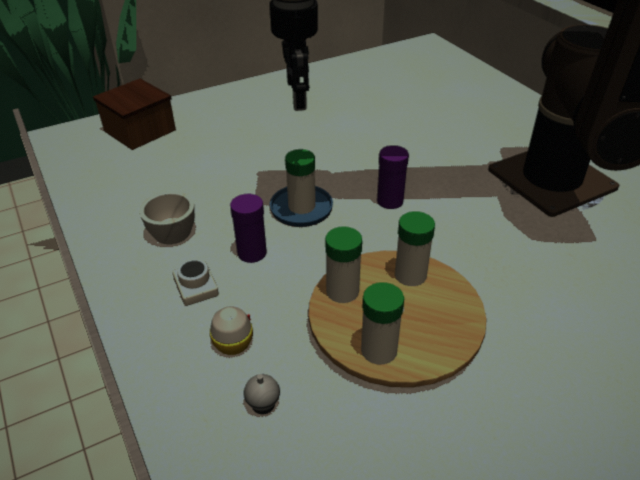

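The jar stands upright in the dish at (301,182). The other three jars and the bystanders have not moved, and the gripper is clear and reads about 0 N. Handing in.

```bash
python3 -c "
from bench import ctrl
print(ctrl.close_job())"
```

```text
the job is handed in; nothing more can be done
None
```

I set the pestle jar (about 0.49 kg, the first one I weighed) down upright in the blue dish and left the other three standing on the turntable; I handed the job in after about 10 s of robot time and haven't seen the verdict.

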